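Uncap a sensor head whose thread hand is unknown

ROBOT

A 7-joint arm with a two-finger parallel gripper is mounted at the origin on the work surface. World frame = base frame: x ahead of the robot, y to its left, z up, the work surface at z = 0. Lengths are in m, angles in rad, forces in N, time in s.
With the tool pointing down it reaches from about 0.4 to 0.85 m from the base axis. Payload 10.4 kg.
Tool frame: the origin (TCP) lies between the finger pads; the fingertips stand 22 mm ahead of it and the grasp point (between the pads) lies 3 mm ahead of it (r.nose_length is the distance from the TCP to the fingertips, in m); z points along the fingers, y is the line along which they close (so a half turn about z gives the same grasp; the last joint's range is limited). The gripper opens to 87 mm and grips with 3 to 60 N. Pads are 19 mm wide; open, the fingers measure 117 mm over their backs; the gripper's body (75 mm by 190 mm) begins 51 mm behind the grasp point.
Start: joints at [-1.2, 0.332, -0.065, 1.46, 0.022, 1.35, -0.088], TCP at [0.24, 0.577, 0.245] pointing down, gripper open.
Joint ranges: [-2.6, 2.6], [-0.5, 2.12], [-1.47, 1.34], [0.16, 2.42], [-1.27, 4.41], [0.06, 2.06], [-2.6, 2.6]. Speed limits (rad/s): [2.22, 2.22, 2.79, 2.79, 3.14, 3.14, 3.14].

INTERFACE

Orientations are given as a unit quaternion [x, y, z, w].
In Python, from bench import readout, cams, r gives the robot as it stands. The module is installed in compiled form; this text tells all that it offers.
- The arm moves only by the tool step_arm, never from a script. Its argument "deltas" is a list that holds one entry, the list of rows, each a list of 7 numbers: the turn, a rotation vector about the tool's x, y, z in rad, then the shift along the tool's x, y, z in m, then the opening in per cent of the stroke, from 0 (shut) to 100 (fully open). A call has 1 to 20 rows; each row is the pose to reach, as a shift and turn from the pose commanded when the call began, along the tool's axes at that moment; what a row does not reach only later rows make up. A row lasts 1/8 s, in which the tool goes at most 62.5 mm and 10.7 degrees, less where a joint would pass 70% of its speed; a pose out of reach is approached as far as the arm can. A call with a gripper value outside its range is refused whole. The fingers move at their own pace and stop on an object; "squeeze" is the grip in N (left out, the last holds). Time passes only in rows, so rows that repeat a pose let the fingers close. It gives the time, the measured TCP pose, the force, the opening and the grip force at its end, in the units of the state.
- readout.read_state(): the state, without advancing time (a new reading comes with each control period).
- cams.camera(name): name is "scene" or "top" or "wrist"; returns a dict with "img" (384x512x3 uint8, red, green, blue), "fx", "fy", "cx", "cy" (pixels), "origin" and "rotation" of the camera in the world; the wrist camera has in their place "T_tool_cam" (4x4, takes a point from camera to tool coordinates, whose origin is the TCP and whose axes are the flange's). Camera axes: x right, y up, looking along -z (the intrinsics and any distortion apply to the point x, -y, -z); pixel columns grow to the right and rows downward; lengths in m; the calibration is good to about 2 mm. The wrist camera is an equidistant fisheye: a pixel r from the principal point sees the ray r / f radians off the axis. A picture is of the moment at which its call begins: read the wrist's pose just before it. There is no depth.
- r.close_job(): hands the job in; it is judged then, once.
The state is a dict: "time": time; "joint_positions": joint angles; "joint_vel": joint speeds; "joint_torque": joint torques, N m; "ee_pos": TCP position; "eef_rot": TCP orientation; "ft_force": force on the tool from outside, world axes, zero at the start; "torque": the same for the moment, N m; "width": finger opening in m; "grip_force": force on a finger pad.
Only numpy, scipy, OpenCV 4.12 (cv2) and the standard library are available. Lean on these libraries where they do the work, as an engineer would, in place of code of your own. Each camera call takes 0.05 s, during which the arm holds its last target. There are 200 camera calls.

TASK

Lift the loose aluminium dust cover off the sensor head and set it down gently, upright, on the rubber mat. Then unscrew the black cap that was under it: nobody noted whether this head has a right-hand or a left-hand thread, so try one way and, if it stops solid, the other; do not pull it off by force. Finish holding the loosened cap upright in the gripper, well clear above the head (at least 5 cm of air under it), and leave the other things on the bench alone.

Things in the scene. Friction and masses are not known exactly. Their poses are not given: they have to be found in the camera images.
- sensor_head: Sensor head, fixed, left or right of the bench's middle. Base plate 200 x 96 x 12 mm; round nose: flange 80 mm in diameter up to z = 45 mm, then a threaded neck 31 mm in diameter up to z = 74 mm. Behind it a black housing: x 53 to 139 mm, 60 mm wide, top at z = 95 mm. Origin: on the nose's axis at bench height; z up, x along the plate to the housing (away from the robot within 0.4 rad).
- dust_cover: Loose aluminium dust cover, an upturned cup 72 mm in diameter, 73 mm high, 3 mm wall, open below, round knob on top (24 mm in diameter, 81 to 103 mm above the rim). At the start it stands on the nose's flange (rim at z = 45 mm) over the cap: lift it straight up 75 mm before moving sideways. About 150 g. Origin: centre of its lower rim; z up through the knob.
- cover_knob (a point): Middle of the dust cover's knob, on the axis, 92 mm above the cover's rim.
- screw_cap: Black plastic screw cap on the neck, hidden by the cover at first. Skirt 56 mm in diameter, 30 mm high; on top, to turn it by, a round knob 20 mm in diameter, 30 to 56 mm above the cap's rim. About 60 g. Origin: centre of its lower rim, 50 mm above the bench when screwed on; z up, x along a small grey tick on its top, at the start along the head's x. Its short thread: see cap_grip.
- cap_grip (a point): Middle of the cap's knob, on the axis, 43 mm above the cap's rim. Thread hand: unknown, either equally likely. Turned the wrong way the cap stops solid within 5 degrees and the knob slips in the grip; the right way it turns easily (under 0.1 N m) and is free to lift off between 55 and 110 degrees from the start (75 is best). It need not rise while turning (1 mm of play) and cannot be lifted before.
- mat: Black rubber mat, fixed, 130 x 130 x 4 mm, on the other side of the bench's middle from the sensor head. Origin: centre of its underside at bench height; its top is at z = 4 mm.
- ref_block: Bystander: steel block 60 x 35 x 22 mm between head and mat, near the robot.
- bearing_ring: Bystander: steel ring 54 mm in diameter, 18 mm high, between head and mat.
- ball_knob: Bystander: black machine knob standing on its stem, 47 mm high.
- cleaner: Bystander: white bottle 150 mm high, left.
- driver: Bystander: screwdriver lying on the right.
- spanner: Bystander: spanner lying on the left.
- test_gear: Bystander: dark steel stepped disc 68 mm in diameter, 50 mm high, right.
Things that resemble listed ones, but are neither listed nor needed, are in the scene too. Of the things that look like the mat, take the one that is farthest to the robot's left at the start.

How it is judged:
By the outcome, as a careful person would: the job done as asked, in the order asked, and still so for the second after the job is handed in, while the arm keeps its last pose, push and grip.
It also fails if it takes over 64 s, if anything falls off the work surface, if the arm or the gripper's body presses on something with over 40 N, if the wrist force passes 120 N, or if a joint passes its speed limit or range.

## Working session

There is one attempt and no reset: what is moved stays moved. The work goes in short steps, Python scripts to look and compute and a tool call to move; the robot and the scene stay as the last step left them, time stands still between calls to the robot, and variables do not carry over. Pictures are saved under pics/ and viewed, at most 10 in all, crops included, and the job is handed in when it is done.

Besides the shell and the picture viewer there is one more tool, called after "Request:" in YAML: its name, and indented under it one key for each argument. step_arm: Moves the arm, as the interface text tells. Its arguments: {"type":"object","properties":{"deltas":{"type":"array"},"squeeze":{"type":"number"}},"required":["deltas"]}

```bash
mkdir -p pics; cat > h.py <<'E'
import numpy as np, cv2
from scipy.spatial.transform import Rotation as R
from bench import readout, cams, r
def ray(c,u,v):
    return np.array(c["rotation"])@np.array([(u-c["cx"])/c["fx"],-(v-c["cy"])/c["fy"],-1.0])
def onz(c,u,v,z):
    o=np.array(c["origin"]);d=ray(c,u,v);return o+d*(z-o[2])/d[2]
def proj(c,p):
    q=np.array(c["rotation"]).T@(np.array(p)-c["origin"]);return c["cx"]-c["fx"]*q[0]/q[2],c["cy"]+c["fy"]*q[1]/q[2]
def wonz(c,s,u,v,z):
    x,y=u-c["cx"],v-c["cy"];f=c["fx"];rr=np.hypot(x,y);t=rr/f
    d=np.array([np.sin(t)*x/rr,-np.sin(t)*y/rr,-np.cos(t)]) if rr>0 else np.array([0,0,-1.])
    T=np.array(c["T_tool_cam"]);W=np.eye(4);W[:3,:3]=R.from_quat(s["eef_rot"]).as_matrix();W[:3,3]=s["ee_pos"];T=W@T
    d=T[:3,:3]@d;o=T[:3,3];return o+d*(z-o[2])/d[2]
def save(n,img,k=1):
    img=cv2.cvtColor(img,cv2.COLOR_RGB2BGR);cv2.imwrite("pics/"+n,cv2.resize(img,None,fx=k,fy=k,interpolation=cv2.INTER_CUBIC))
E
python3 - <<'E'
from h import *
s=readout.read_state();print(s)
for n in("top","scene"):
    c=cams.camera(n);save(n+"0.png",c["img"],1.5);print(n,{k:v for k,v in c.items() if k!="img"})
E
```

```text
{'time': 0.0, 'joint_positions': array([-1.19959117,  0.33287828, -0.06470713,  1.46099217,  0.02158468,
        1.34989454, -0.08849794]), 'joint_vel': array([ 1.60341309e-05, -1.17982726e-03,  9.59791988e-04, -1.32203393e-03,
        8.76554324e-04, -2.12452477e-04,  7.11628159e-04]), 'joint_torque': array([ 3.30140901e-04, -6.23249388e+01,  2.48325843e-02, -3.89893556e+01,
       -6.12567225e-02,  3.97675973e-02,  1.36249951e-04]), 'ee_pos': array([0.23966745, 0.57681179, 0.24372566]), 'eef_rot': array([ 1.95619170e-01,  9.80679660e-01, -7.29159183e-04, -1.18439328e-04]), 'ft_force': array([-0.22003654, -0.11896483,  0.64356103]), 'torque': array([ 0.04859608,  0.03656654, -0.03297725]), 'grip_force': 0.0, 'width': 0.08723194808251332}
top {'fx': 426.6543013522597, 'fy': 426.6543013522597, 'cx': 252.82643047231664, 'cy': 190.49181067779313, 'origin': array([ 0.24823539, -0.10724485,  1.38842318]), 'rotation': array([-0.0841322 ,  0.08135713,  0.71215547, -0.6921975 ])}
scene {'fx': 440.50956531538503, 'fy': 440.50956531538503, 'cx': 254.39292704990186, 'cy': 192.4071448119945, 'origin': array([ 1.02638201, -1.00652392,  1.07047321]), 'rotation': array([0.39367714, 0.09879442, 0.21887521, 0.88732836])}
```

```bash
ls pics
```

```text
scene0.png
top0.png
```

```bash
sed -i 's/np.array(c\["rotation"\])/R.from_quat(c["rotation"]).as_matrix()/g' h.py; grep -c from_quat h.py
```

```text
3
```

View pics/top0.png

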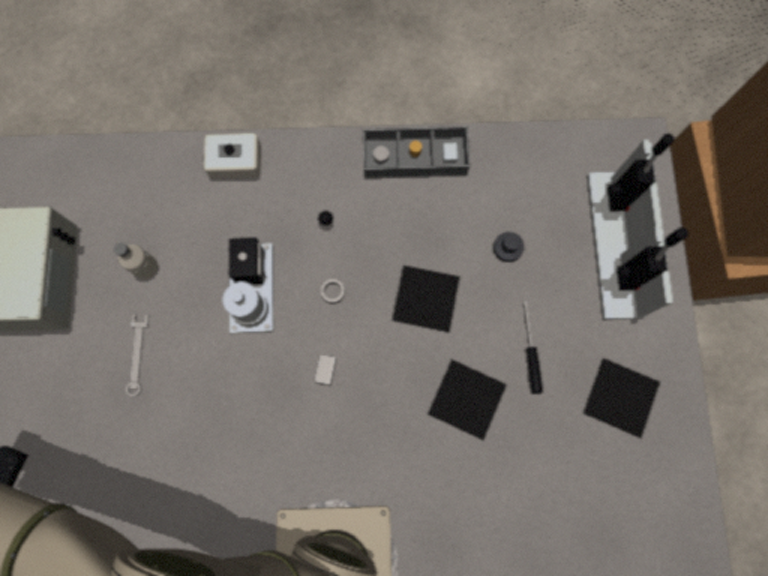

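View pics/scene0.png

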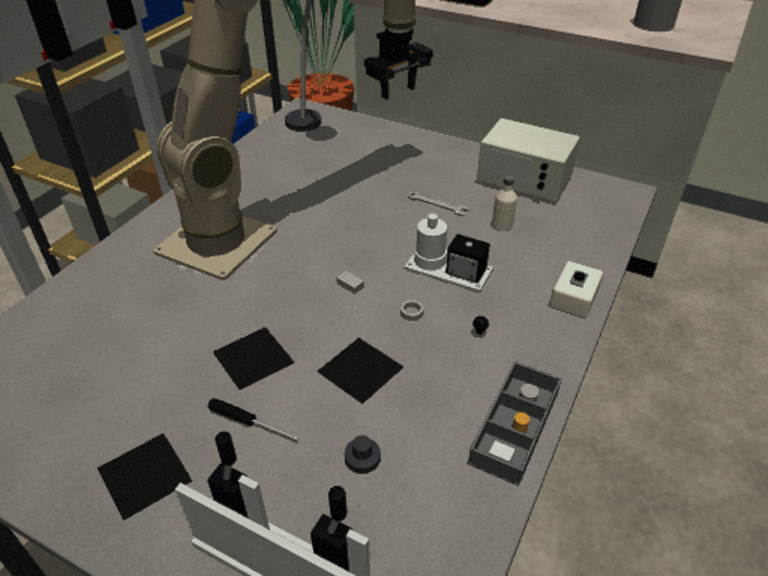

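Top picture: three mat look-alikes at (426,298), (467,400) and (622,398), and the leftmost is the first. The cover stands on the head at (242,300), and its knob is near (239,297). The box with a knob at (230,150) is not the head. The ball knob (326,218) and gear (508,246) are bystanders.

```bash
python3 - <<'E'
from h import *
c=cams.camera("top");i=c["img"]
a=cv2.resize(i[145:235,140:190],None,fx=6,fy=6,interpolation=cv2.INTER_CUBIC)
b=cv2.resize(i[165:235,255:345],None,fx=5,fy=5,interpolation=cv2.INTER_CUBIC)
s=cams.camera("scene")
d=s["img"][130:200,260:340];save("s1.png",d,6)
H=np.zeros((540,300+450,3),np.uint8);H[:540,:300]=a;H[:350,300:]=b;save("crop1.png",H)
for u,v in((426,298),(467,400),(622,398)): print(onz(c,u/1.5,v/1.5,.004))
for q in((403,266),(460,275),(448,331),(393,321)): print('corner',onz(c,q[0]/1.5,q[1]/1.5,.004))
print('knob',onz(c,239/1.5,296/1.5,.148), onz(s,432/1.5,217/1.5,.148))
E
```

```text
[ 0.54820609 -0.20906076  0.004     ]
[ 0.32338556 -0.28644712  0.004     ]
[ 0.31835252 -0.61624369  0.004     ]
corner [ 0.62300527 -0.16085489  0.004     ]
corner [ 0.59846741 -0.2871828   0.004     ]
corner [ 0.47305737 -0.25380962  0.004     ]
corner [ 0.49869409 -0.13439563  0.004     ]
knob [0.53190246 0.17283457 0.148     ] [0.53598513 0.17381147 0.148     ]
```

View pics/crop1.png

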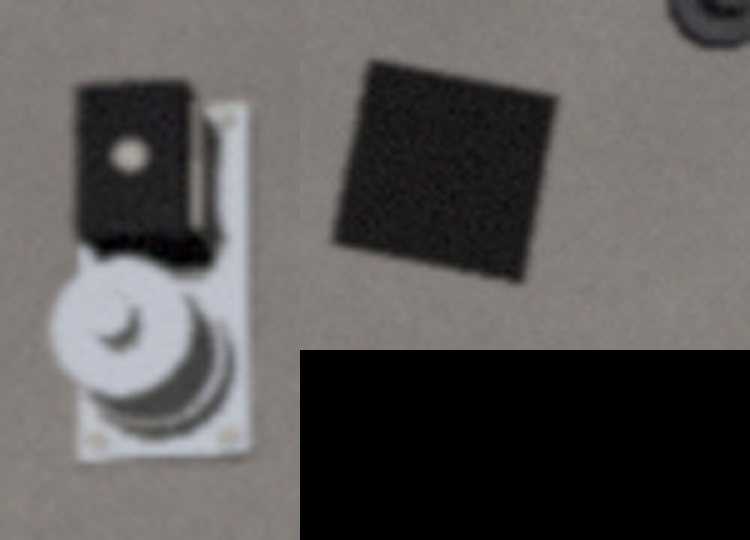

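View pics/s1.png

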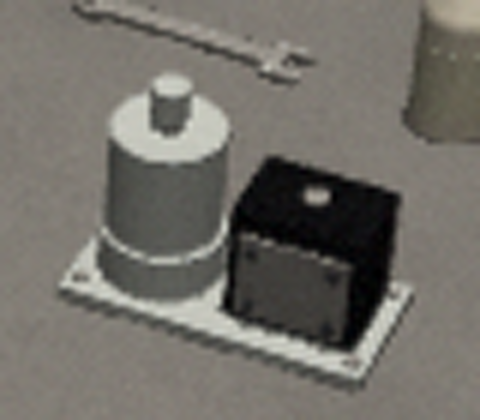

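```bash
cat >> h.py <<'E'
def go(p,yaw=None,s=None):
    "delta row to TCP p pointing down, closing line (tool y) at angle yaw in world"
    s=s or readout.read_state();R0=R.from_quat(s["eef_rot"])
    d=R0.inv().apply(np.array(p)-s["ee_pos"])
    if yaw is None: y0=R0.as_matrix()[:,1];yaw=np.arctan2(y0[1],y0[0])
    y=np.array([np.cos(yaw),np.sin(yaw),0]);z=np.array([0,0,-1.]);Rt=R.from_matrix(np.c_[np.cross(y,z),y,z])
    print("row",np.round((R0.inv()*Rt).as_rotvec(),3),np.round(d,4))
E
python3 - <<'E'
from h import *
c=cams.camera("top");s=cams.camera("scene")
def two(a,b):
    o1,o2=np.array(c["origin"]),np.array(s["origin"]);d1,d2=ray(c,*a),ray(s,*b)
    t=np.linalg.lstsq(np.c_[d1,-d2],o2-o1,rcond=None)[0];return o1+d1*t[0],o2+d2*t[1]
print('knobtop',two((159.2,196.3),(288.5,143.7)),'cover',two((160.3,199.5),(288.3,151.2)))
print('mat',onz(c,284.3,199.15,.004), 'scene',onz(s,361/1.5,370/1.5,.004))
a=onz(c,140+252/6,145+103/6,.012);b=onz(c,140+250/6,145+458/6,.012);d=a-b;print('plate yaw',np.arctan2(d[1],d[0]))
for q in((60,290),(365,380),(412,292)):print(onz(s,260+q[0]/6,130+q[1]/6,.012))
go([.535,.173,.25],np.pi/2)
E
```

```text
knobtop (array([0.53440302, 0.17264858, 0.15091068]), array([0.53729403, 0.17473167, 0.15205035])) cover (array([0.53279615, 0.17739461, 0.11398089]), array([0.53615581, 0.17982371, 0.11527357]))
mat [ 0.54653705 -0.20998223  0.004     ] scene [ 0.55465933 -0.21181974  0.004     ]
plate yaw 0.005634057416131151
[0.49259667 0.1239044  0.012     ]
[0.6902428  0.13368867 0.012     ]
[0.68625869 0.22293417 0.012     ]
row [-0.    -0.    -0.394] [-0.4277 -0.2598 -0.0056]
```

Request:
step_arm:
  deltas:
    - [[0,0,-0.1,-0.107,-0.065,-0.0015,100],[0,0,-0.2,-0.214,-0.13,-0.003,100],[0,0,-0.3,-0.32,-0.195,-0.004,100],[0,0,-0.394,-0.428,-0.26,-0.0056,100],[0,0,-0.394,-0.428,-0.26,-0.0056,100],[0,0,-0.394,-0.428,-0.26,-0.0056,100],[0,0,-0.394,-0.428,-0.26,-0.0056,100],[0,0,-0.394,-0.428,-0.26,-0.0056,100],[0,0,-0.394,-0.428,-0.26,-0.0056,100],[0,0,-0.394,-0.428,-0.26,-0.0056,100],[0,0,-0.394,-0.428,-0.26,-0.0056,100],[0,0,-0.394,-0.428,-0.26,-0.0056,100]]

```text
time: 1.8
ee_pos: [0.5348, 0.174, 0.2502]
eef_rot: [-0.001, 1.0, 0.0, -0.0]
ft_force: [0.0, 0.3, 0.3]
width: 0.087
grip_force: 0.0
```

```bash
python3 - <<'E'
from h import *
s=readout.read_state();print(s["time"],s["joint_positions"],s["ee_pos"],s["eef_rot"])
c=cams.camera("wrist");print({k:v for k,v in c.items() if k!="img"});save("w1.png",c["img"],1.5)
E
```

```text
1.8 [-0.59241555  0.18746573  0.22542735  1.63525845 -0.04334294  1.32361252
  1.21279469] [0.5347823  0.17401446 0.25019687] [-1.10033684e-03  9.99999377e-01  1.86319189e-04 -1.01732101e-05]
{'fx': 297.3186396354542, 'fy': 297.3186396354542, 'cx': 257.87396014238686, 'cy': 190.44825010477146, 'T_tool_cam': array([[-3.36365928e-05,  9.59530573e-01,  2.81604473e-01,
         7.72375205e-02],
       [ 9.99999935e-01,  1.33756741e-04, -3.36312456e-04,
         5.37217249e-04],
       [-3.60368580e-04,  2.81604443e-01, -9.59530514e-01,
        -1.39983438e-01],
       [ 0.00000000e+00,  0.00000000e+00,  0.00000000e+00,
         1.00000000e+00]])}
```

View pics/w1.png

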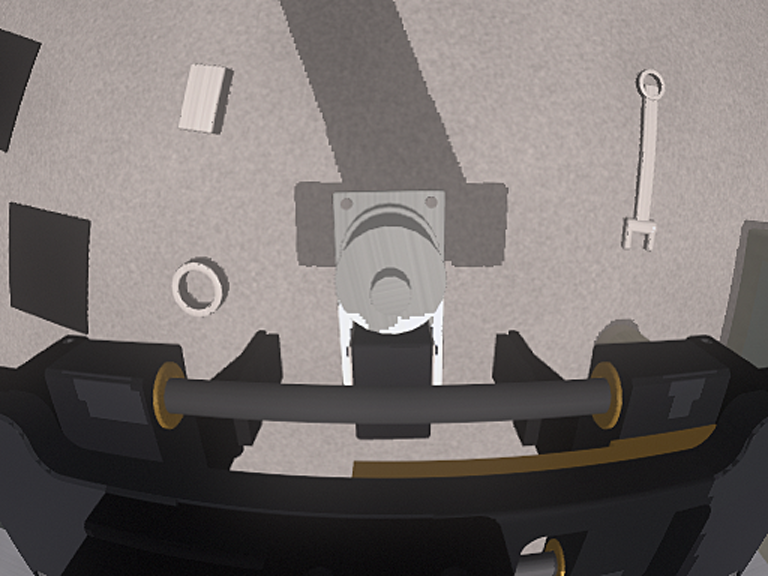

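```bash
python3 - <<'E'
from h import *
s=readout.read_state();c=cams.camera("wrist")
for u,v,z in((391,284,.148),(391.5,279,.118),(334,192,.012),(445,192,.012)):print(wonz(c,s,u/1.5,v/1.5,z))
E
```

```text
[0.52768535 0.17678324 0.148     ]
[0.53306847 0.17741262 0.118     ]
[0.48588389 0.12963987 0.012     ]
[0.48563179 0.22381025 0.012     ]
```

Request:
step_arm:
  deltas:
    - [[0,0,0,0.002,0.003,0.03,100],[0,0,0,0.002,0.003,0.06,100],[0,0,0,0.002,0.003,0.085,100],[0,0,0,0.002,0.003,0.1,100],[0,0,0,0.002,0.003,0.106,100],[0,0,0,0.002,0.003,0.106,100]]

```text
time: 2.65
ee_pos: [0.5334, 0.176, 0.1445]
eef_rot: [-0.0, 1.0, 0.0, 0.0]
ft_force: [0.4, 0.7, 0.3]
width: 0.0871
grip_force: 0.0
```

```bash
python3 - <<'E'
from h import *
s=readout.read_state();print(s["ee_pos"])
c=cams.camera("wrist");save("w2.png",c["img"][90:300,130:390],2.8)
E
```

```text
[0.53344238 0.17604011 0.14447339]
```

View pics/w2.png

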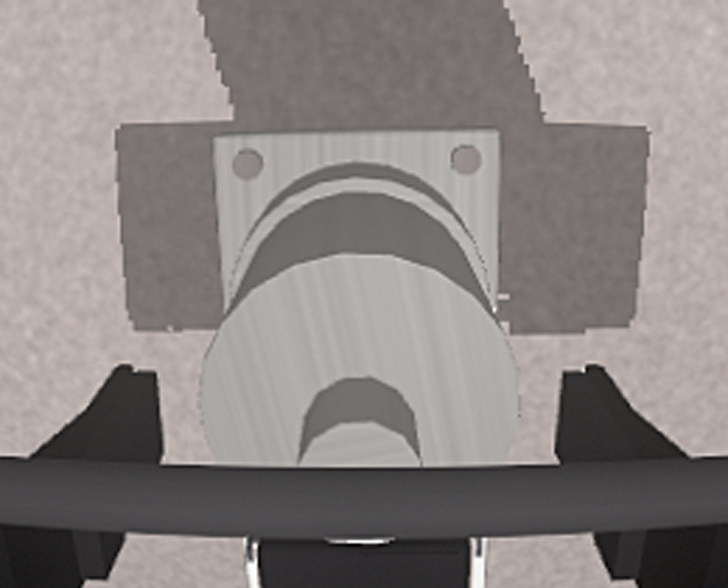

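The cover's near top edge is at crop (358,252) and the knob's near top edge at (360,421). The knob is centred between the fingers.

```bash
python3 - <<'E'
from h import *
s=readout.read_state();c=cams.camera("wrist")
f=lambda u,v,z:wonz(c,s,130+u/2.8,90+v/2.8,z)
print(f(360,421,.148)+[.012,0,0],f(358,252,.118)+[.036,0,0],f(200,395,.118),f(518,395,.118),f(214,138,.012),f(498,131,.012), f(357,178,.045)+[.04,0,0])
E
```

```text
[0.53512653 0.17700379 0.148     ] [0.53513943 0.17666024 0.118     ] [0.53174697 0.14161975 0.118     ] [0.53176852 0.21218146 0.118     ] [0.48717961 0.12903055 0.012     ] [0.48485287 0.22305896 0.012     ] [0.53560914 0.17642958 0.045     ]
```

Request:
step_arm:
  deltas:
    - [[0,0,0,-0.002,0.0005,0,50],[0,0,0,-0.002,0.0005,0,20],[0,0,0,-0.002,0.0005,0,0],[0,0,0,-0.002,0.0005,0,0],[0,0,0,-0.002,0.0005,0,0],[0,0,0,-0.002,0.0005,0,0],[0,0,0,-0.002,0.0005,0,0],[0,0,0,-0.002,0.0005,0,0]]
  squeeze: 20

```text
time: 3.75
ee_pos: [0.5353, 0.1763, 0.1441]
eef_rot: [-0.0, 1.0, 0.0, -0.0]
ft_force: [0.6, 0.6, 0.1]
width: 0.0235
grip_force: 20.0
```

Request:
step_arm:
  deltas:
    - [[0,0,0,0,0,-0.01,0],[0,0,0,0,0,-0.025,0],[0,0,0,0,0,-0.045,0],[0,0,0,0,0,-0.065,0],[0,0,0,0,0,-0.085,0],[0,0,0,0,0,-0.1,0],[0,0,0,0,0,-0.1,0]]

```text
time: 4.62
ee_pos: [0.5358, 0.1766, 0.2456]
eef_rot: [-0.0, 1.0, 0.001, 0.001]
ft_force: [0.6, 0.0, -1.5]
width: 0.0233
grip_force: 20.0
```

```bash
python3 - <<'E'
from h import *
print(readout.read_state()["width"]);go([.549,-.2105,.243],np.pi/2)
E
```

```text
0.0233251319872391
row [0.001 0.002 0.   ] [-0.0131 -0.3871  0.0022]
```

Request:
step_arm:
  deltas:
    - [[0,0,0,-0.001,-0.02,0,0],[0,0,0,-0.002,-0.06,0,0],[0,0,0,-0.004,-0.11,0,0],[0,0,0,-0.006,-0.16,0,0],[0,0,0,-0.008,-0.21,0,0],[0,0,0,-0.009,-0.26,0,0],[0,0,0,-0.011,-0.31,0,0],[0,0,0,-0.012,-0.35,0,0],[0,0,0,-0.013,-0.375,0,0],[0,0,0,-0.013,-0.387,0,0],[0,0,0,-0.013,-0.387,0,0],[0,0,0,-0.013,-0.387,0,0]]

```text
time: 6.12
ee_pos: [0.5485, -0.2094, 0.2439]
eef_rot: [-0.001, 1.0, 0.0, -0.0]
ft_force: [0.1, -0.5, -1.1]
width: 0.0235
grip_force: 20.0
```

```bash
python3 - <<'E'
from h import *
s=readout.read_state();print(s["ee_pos"],s["joint_positions"])
c=cams.camera("wrist");t=cams.camera("top")
a=cv2.resize(c["img"],None,fx=1,fy=1);b=cv2.resize(t["img"][140:268,100:356],None,fx=1.5,fy=1.5)
b=cv2.copyMakeBorder(b,0,192,0,0,cv2.BORDER_CONSTANT)[:384,:288]
k=t["img"][175:215,145:180];k=cv2.resize(k,(252,288),interpolation=cv2.INTER_CUBIC);b[96*2:,:]=0
b=np.zeros((384,288,3),np.uint8);b[:288,:252]=k
save("w3.png",np.hstack([a,b]))
E
```

```text
[ 0.54847739 -0.20938403  0.24390477] [-0.12573294  0.26088807  0.49802584  1.59131294 -0.12814321  1.32236194
  1.96215951]
```

View pics/w3.png

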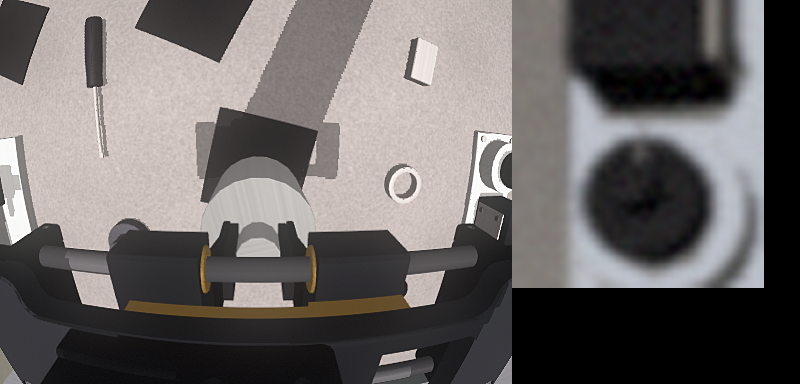

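The cover hangs over the near-left mat at about (258,160) and the cap is bare on the head.

Request:
step_arm:
  deltas:
    - [[0,0,0,0,0,0.02,0],[0,0,0,0,0,0.05,0],[0,0,0,0,0,0.08,0],[0,0,0,0,0,0.105,0],[0,0,0,0,0,0.122,0],[0,0,0,0,0,0.13,0],[0,0,0,0,0,0.134,0],[0,0,0,0,0,0.137,0],[0,0,0,0,0,0.138,0],[0,0,0,0,0,0.139,0],[0,0,0,0,0,0.14,0],[0,0,0,0,0,0.14,0]]

```text
time: 7.72
ee_pos: [0.5484, -0.2106, 0.1041]
eef_rot: [-0.0, 1.0, 0.0, 0.0]
ft_force: [-0.8, -0.5, -1.2]
width: 0.0233
grip_force: 20.0
```

Request:
step_arm:
  deltas:
    - [[0,0,0,0,0,0.0005,0],[0,0,0,0,0,0.001,0],[0,0,0,0,0,0.0015,0],[0,0,0,0,0,0.0015,0]]

```text
time: 8.22
ee_pos: [0.5485, -0.2108, 0.103]
eef_rot: [-0.0, 1.0, 0.0, 0.0]
ft_force: [-1.6, -0.2, 5.2]
width: 0.0232
grip_force: 20.0
```

Request:
step_arm:
  deltas:
    - [[0,0,0,0,0,0,35],[0,0,0,0,0,0,60],[0,0,0,0,0,0,80],[0,0,0,0,0,0,80],[0,0,0,0,0,0,80],[0,0,0,0,0,-0.03,80],[0,0,0,0,0,-0.07,80],[0,0,0,0,0,-0.11,80],[0,0,0,0,0,-0.14,80],[0,0,0,0,0,-0.14,80]]

```text
time: 9.48
ee_pos: [0.5494, -0.2111, 0.2451]
eef_rot: [-0.0, 1.0, -0.0, 0.002]
ft_force: [0.4, 0.4, -0.1]
width: 0.0695
grip_force: 0.0
```

```bash
python3 - <<'E'
from h import *
go([.535,.1767,.24],np.pi/2)
E
```

```text
row [-0.001  0.004  0.   ] [0.0144 0.3878 0.0048]
```

Request:
step_arm:
  deltas:
    - [[0,0,0,0.001,0.03,0.002,80],[0,0,0.05,0.003,0.08,0.005,80],[0,0,0.1,0.005,0.14,0.005,80],[0,0,0.2,0.008,0.2,0.005,80],[0,0,0.3,0.01,0.26,0.005,80],[0,0,0.4,0.012,0.32,0.005,80],[0,0.004,0.4,0.014,0.36,0.005,80],[0,0.004,0.4,0.0144,0.388,0.005,80],[0,0.004,0.4,0.0144,0.388,0.005,80],[0,0.004,0.4,0.0144,0.388,0.005,80],[0,0.004,0.4,0.0144,0.388,0.005,80]]

```text
time: 10.85
ee_pos: [0.5341, 0.176, 0.2375]
eef_rot: [0.2, 0.98, -0.0, -0.002]
ft_force: [0.1, -0.4, 0.4]
width: 0.0697
grip_force: 0.0
```

```bash
python3 - <<'E'
from h import *
s=readout.read_state();print(s["ee_pos"],s["joint_positions"],s["torque"])
c=cams.camera("wrist");a=cv2.resize(c["img"][120:280,170:350],(648,576),interpolation=cv2.INTER_CUBIC)
save("w4.png",a)
t=cams.camera("top")["img"][165:235,255:345]; save("unused.png",t,3)
E
```

```text
[0.53406277 0.17596309 0.23745523] [-0.63513811  0.19816245  0.27231108  1.65275045 -0.05692174  1.30181824
  0.81651356] [-0.00268901 -0.02703766  0.02850418]
```

View pics/w4.png

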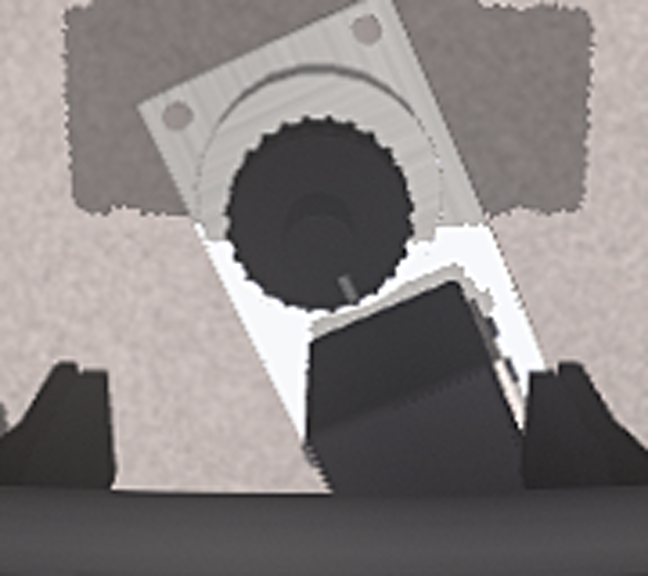

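```bash
python3 - <<'E'
from h import *
s=readout.read_state();c=cams.camera("wrist")
f=lambda u,v,z:wonz(c,s,170+u/3.6,120+v/3.6,z)
a=f(320,238,.106);b=f(320,214,.080);t=f(347,288,.08);print(a,b,t,np.arctan2(*(t-[.535,.1767,0])[[1,0]]))
go([.535,.1767,.105],np.pi/2-.4)
E
```

```text
[0.5322792  0.17872175 0.106     ] [0.53228423 0.17880704 0.08      ] [0.55590918 0.17738767 0.08      ] 0.03287673464925724
row [-0.001 -0.004 -0.001] [-0.0014  0.0006  0.1327]
```

Request:
step_arm:
  deltas:
    - [[0,-0.004,0,-0.0012,0.0008,0.03,80],[0,-0.004,0,-0.0012,0.0008,0.07,80],[0,-0.004,0,-0.0012,0.0008,0.1,80],[0,-0.004,0,-0.0012,0.0008,0.12,80],[0,-0.004,0,-0.0012,0.0008,0.128,80],[0,-0.004,0,-0.0012,0.0008,0.132,80],[0,-0.004,0,-0.0012,0.0008,0.132,80]]

```text
time: 11.88
ee_pos: [0.5351, 0.1778, 0.1062]
eef_rot: [0.199, 0.98, -0.0, 0.0]
ft_force: [0.2, 0.4, -0.3]
width: 0.0693
grip_force: 0.0
```

Request:
step_arm:
  deltas:
    - [[0,0,0,0,0,0.001,50],[0,0,0,0,0,0.001,25],[0,0,0,0,0,0.001,0],[0,0,0,0,0,0.001,0],[0,0,0,0,0,0.001,0],[0,0,0,0,0,0.001,0],[0,0,0,0,0,0.001,0],[0,0,0,0,0,0.001,0],[0,0,0,0,0,0.001,0]]
  squeeze: 25

```text
time: 13.0
ee_pos: [0.5347, 0.1776, 0.1047]
eef_rot: [0.199, 0.98, -0.0, -0.0]
ft_force: [-1.2, -1.9, 2.2]
width: 0.0194
grip_force: 25.0
```

Request:
step_arm:
  deltas:
    - [[0,0,-0.04,0,0,0,0],[0,0,-0.08,0,0,0,0],[0,0,-0.12,0,0,0,0],[0,0,-0.16,0,0,0,0],[0,0,-0.2,0,0,0,0],[0,0,-0.2,0,0,0,0]]

```text
time: 13.75
ee_pos: [0.5345, 0.177, 0.1046]
eef_rot: [0.1, 0.995, -0.001, -0.0]
ft_force: [-3.5, -3.8, 5.1]
width: 0.0192
grip_force: 25.0
```

```bash
python3 - <<'E'
from h import *
s=readout.read_state();print(s["torque"],s["ft_force"],s["joint_positions"][6],R.from_quat(s["eef_rot"]).as_matrix()[:2,1])
c=cams.camera("wrist");a=cv2.resize(c["img"][120:280,170:350],(648,576),interpolation=cv2.INTER_CUBIC)
save("w5.png",a)
E
```

```text
[-0.94751053  0.8707579  -0.29103526] [-3.46780428 -3.79524464  5.13299768] 1.033106040267657 [0.19958608 0.97987908]
```

View pics/w5.png

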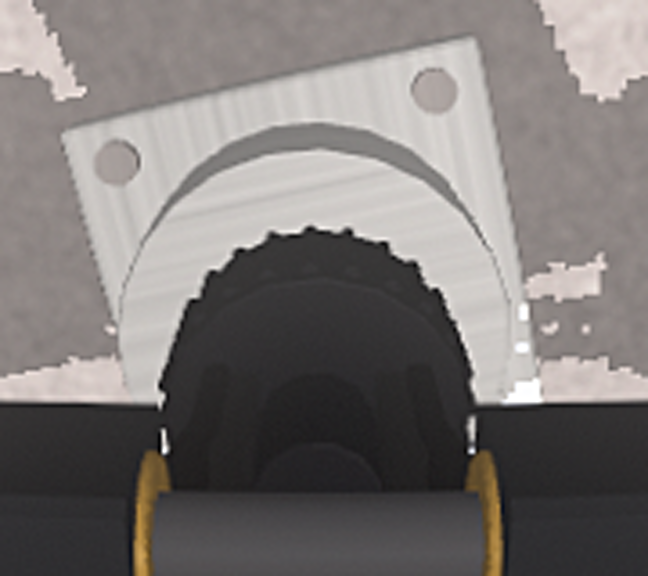

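The grip moment is about 0.3 N m, so it stopped solid counter-clockwise. I'll try clockwise.

Request:
step_arm:
  deltas:
    - [[0,0,0.05,0,0,0,0],[0,0,0.1,0,0,0,0],[0,0,0.15,0,0,0,0],[0,0,0.2,0,0,0,0],[0,0,0.25,0,0,0,0],[0,0,0.3,0,0,0,0],[0,0,0.35,0,0,0,0],[0,0,0.4,0,0,0,0],[0,0,0.4,0,0,0,0]]

```text
time: 14.92
ee_pos: [0.5346, 0.1776, 0.1046]
eef_rot: [0.296, 0.955, -0.001, -0.0]
ft_force: [-2.8, -2.2, 3.2]
width: 0.019
grip_force: 25.0
```

```bash
python3 - <<'E'
from h import *
s=readout.read_state();print(s["torque"],s["ft_force"],s["joint_positions"][6],R.from_quat(s["eef_rot"]).as_matrix()[:2,1])
E
```

```text
[-0.66933716  0.7493381   0.05173975] [-2.79721172 -2.22231172  3.21853332] 0.6516831130992777 [0.56467034 0.82531583]
```

Clockwise it turns easily at 0.05 N m, so it is a left-hand thread. I'll continue to about 75 degrees.

Request:
step_arm:
  deltas:
    - [[0,0,0.08,0,0,0,0],[0,0,0.16,0,0,0,0],[0,0,0.24,0,0,0,0],[0,0,0.32,0,0,0,0],[0,0,0.4,0,0,0,0],[0,0,0.48,0,0,0,0],[0,0,0.56,0,0,0,0],[0,0,0.64,0,0,0,0],[0,0,0.72,0,0,0,0],[0,0,0.8,0,0,0,0],[0,0,0.88,0,0,0,0],[0,0,0.96,0,0,0,0],[0,0,0.96,0,0,0,0],[0,0,0.96,0,0,0,0]]

```text
time: 16.68
ee_pos: [0.5349, 0.1781, 0.1047]
eef_rot: [0.702, 0.712, -0.0, 0.0]
ft_force: [0.7, -0.5, -0.1]
width: 0.0193
grip_force: 25.0
```

```bash
python3 - <<'E'
from h import *
s=readout.read_state();y=R.from_quat(s["eef_rot"]).as_matrix()[:,1];print(s["torque"],s["ft_force"],s["joint_positions"][6],np.degrees(np.arctan2(y[1],y[0])))
E
```

```text
[ 0.01145543 -0.01707996 -0.00181517] [ 0.72633824 -0.51025054 -0.1431205 ] -0.2571870762192719 0.770349427669661
```

Request:
step_arm:
  deltas:
    - [[0,0,0,0,0,-0.001,0],[0,0,0,0,0,-0.002,0],[0,0,0,0,0,-0.003,0],[0,0,0,0,0,-0.004,0],[0,0,0,0,0,-0.004,0]]

```text
time: 17.3
ee_pos: [0.5348, 0.1778, 0.1087]
eef_rot: [0.703, 0.711, -0.0, 0.0]
ft_force: [-0.7, -0.3, -1.3]
width: 0.019
grip_force: 25.0
```

Request:
step_arm:
  deltas:
    - [[0,0,0,0,0,-0.005,0],[0,0,0,0,0,-0.015,0],[0,0,0,0,0,-0.03,0],[0,0,0,0,0,-0.05,0],[0,0,0,0,0,-0.07,0],[0,0,0,0,0,-0.095,0],[0,0,0,0,0,-0.12,0],[0,0,0,0,0,-0.135,0],[0,0,0,0,0,-0.145,0],[0,0,0,0,0,-0.145,0],[0,0,0,0,0,-0.145,0]]

```text
time: 18.68
ee_pos: [0.5345, 0.1777, 0.2528]
eef_rot: [0.703, 0.711, -0.001, 0.0]
ft_force: [-0.3, -0.1, -1.7]
width: 0.0193
grip_force: 25.0
```

```bash
python3 - <<'E'
from h import *
s=readout.read_state();print(s["ft_force"],s["torque"])
save("end.png",cams.camera("scene")["img"][110:300,130:360],3)
E
```

```text
[-0.26591109 -0.10572643 -1.65161238] [-0.1258522   0.05793094 -0.07140153]
```

View pics/end.png

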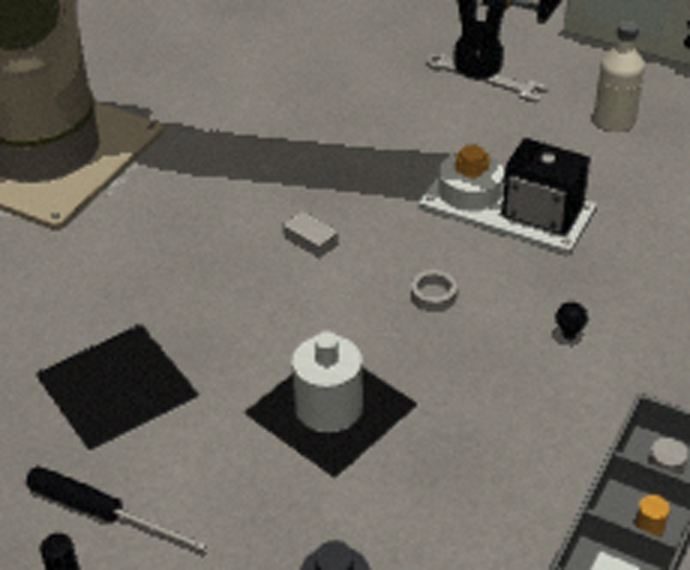

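The cover stands upright on the mat at (330,385). The cap at (478,55) hangs level in the gripper above the bare neck at (472,160). The bystanders have not moved.

```bash
python3 -c "
from bench import r
print(r.close_job())"
```

```text
the job is handed in; nothing more can be done
None
```

The job is handed in: the dust cover stands upright on the leftmost mat, and the cap (left-hand thread, unscrewed clockwise) is held upright in the gripper, its rim about 12 cm above the bare neck.

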